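# Turn over the face-down control module

### The arm

A 6-joint arm with a two-finger parallel gripper is mounted at the origin on the work surface. World frame = base frame: x ahead of the robot, y to its left, z up, the work surface at z = 0. Lengths are in m, angles in rad, forces in N, time in s.
With the tool pointing down it reaches from about 0.35 to 0.975 m from the base axis. Payload 7.1 kg.
Tool frame: the origin (TCP) lies midway between the tips of the shut fingers; the grasp point (between the pads) lies 19 mm behind it (bot.tcp_to_grasp is the z of the grasp point in the tool frame, in m); z points along the fingers, y is the line along which they close (so a half turn about z gives the same grasp; the last joint's range is limited). The gripper opens to 88 mm and grips with 3 to 60 N. Pads are 20 mm wide; open, the fingers measure 115 mm over their backs; the gripper's body (75 mm by 178 mm) begins 61 mm behind the grasp point.
Start: joints at [-1.336, 0.423, 1.63, -0, 1.089, -0.019], TCP at [0.157, -0.605, 0.223] pointing down, gripper open.
Joint ranges: [-3, 3], [-0.9, 2.11], [0.09, 2.58], [-1.31, 4.45], [0.11, 2.69], [-2.54, 2.54]. Speed limits (rad/s): [2.39, 2.39, 3.01, 3.14, 3.14, 3.14].

### API

Orientations are given as a unit quaternion [x, y, z, w].
In Python, from station import bot gives the robot as it stands. The module is installed in compiled form; this text tells all that it offers.
- The arm moves only by the shell command python3 -m pendant 'ROWS' [OPENING]. ROWS is JSON, a list of rows, each a list of 2 entries, a list of its own where there are three numbers: the shift along the tool's x, y, z in units of 30 mm (1.0 is 30 mm), then the turn, a rotation vector about the tool's x, y, z in units of 5 degrees (1.0 is 5 degrees). A call has 1 to 10 rows; each row is the pose to reach, as a shift and turn from the pose commanded when the call began, along the tool's axes at that moment; what a row does not reach only later rows make up. A row lasts 1/10 s, in which the tool goes at most 50 mm and 8.59 degrees, less where a joint would pass 70% of its speed; a pose out of reach is approached as far as the arm can. A call with a gripper value outside its range is refused whole. OPENING is the opening, from -1 (shut) to 1 (fully open), set as the call begins (- or left out, the last holds). The fingers move at their own pace and stop on an object; the grip force is fixed at half the most. Time passes only in rows, so rows that repeat a pose let the fingers close. It gives the time, the measured TCP pose, the force, the opening and the grip force at its end, in the units of the state.
- bot.state(): the state, without advancing time (a new reading comes with each control period).
- bot.grab_frame(name): name is "scene" or "top" or "wrist"; returns a dict with "img" (384x512x3 uint8, blue, green, red), "K" (3x3 intrinsics, pixels), "distortion" ([k1, k2, p1, p2, k3] as OpenCV has them; the pictures are not rectified), "rvec" (rotation vector, rad) and "tvec" (3), from world to camera coordinates, as OpenCV has them; the wrist camera has in their place "T_tool_cam" (4x4, takes a point from camera to tool coordinates, whose origin is the TCP and whose axes are the flange's). Camera axes: x right, y down, z forward; pixel columns grow to the right and rows downward; lengths in m; the calibration is good to about 2 mm. A picture is of the moment at which its call begins: read the wrist's pose just before it. There is no depth.
- bot.hand_in(): hands the job in; it is judged then, once.
The state is a dict: "time_s": time; "qpos": joint angles; "qvel": joint speeds; "joint_torque": joint torques, N m; "position": TCP position; "tool_rot": TCP orientation; "wrist_force": force on the tool from outside, world axes, zero at the start; "wrist_torque": the same for the moment, N m; "grip_width": finger opening in m; "grip_force": force on a finger pad.
Only numpy, scipy, OpenCV 4.12 (cv2) and the standard library are available. Lean on these libraries where they do the work, as an engineer would, in place of code of your own. Each camera call takes 0.05 s, during which the arm holds its last target. There are 200 camera calls.

### The job

Three control modules lean in the long sloping rack; one of them has come in face down, showing its screw terminals instead of its window. Take that one, turn it over and seat it on the empty single sloping stand, face up, resting on the lip and centred like the others lie in the rack. Leave the other two modules in their places.

Things in the scene. Friction and masses are not known exactly. Their poses are not given: they have to be found in the camera images.
- module_down: white plastic control module 120 x 56 x 20 mm, 0.11-0.23 kg, lying face down in one of the rack's bays, so its back is seen: a dark strip with five brass screws at each end, a steel clip between. Ends alike. Origin at its centre; x along its length, y along its width (as the rack's y), z out of its front face, so now into the board, 125 degrees from vertical.
- module_a: the same 120 x 56 x 20 mm module but lying face up in another bay, to be left alone: its front has a raised rim, a large black window in the middle and a grey round lamp at each end. Origin and axes as for module_down.
- module_b: the same 120 x 56 x 20 mm module but lying face up in another bay, to be left alone: its front has a raised rim, a large black window in the middle and a grey round lamp at each end. Origin and axes as for module_down.
- rack: fixed grey steel rack, 330 mm long (y), 120 deep (x). Origin under its base, z up. Board falls to -x, towards the robot, 55 deg from level; 12 mm lip at its foot. Bays at y -115, 0, 115 mm, no dividers. Modules stand on the lip lengthwise down the slope, centre at x -4, z 85, top end 134 high; the board backs only their lower 70 mm, so the upper 50 can be gripped across the width.
- stand: fixed aluminium stand for one module, empty at the start: the rack's profile but only 100 mm long (y). Origin under the middle of its base, z up; board falls to its -x at 55 degrees from level, lip at the foot, backs the lower 70 mm. With fingers pointing down the slope (35 degrees from vertical) a half turn about them turns a module over.
- seat (a point): the point where the centre of a properly seated module lies on the stand (x -4, y 0, z 85 mm of the stand); axes those of the stand.
Not all that is in view belongs to the job. What is meant by the stand is not black or brown, and is the smaller of those in its own colour.

How it is judged:
By the outcome, as a careful person would: the job done as asked, in the order asked, and still so for the second after the job is handed in, with the robot touching nothing.
It also fails if it takes over 48 s, if anything falls off the work surface, if the arm or the gripper's body presses on something with over 40 N, if the wrist force passes 120 N, or if a joint passes its speed limit or range.

## Working session

There is one attempt and no reset: what is moved stays moved. The work goes in short steps, Python scripts to look and compute and a shell command to move; the robot and the scene stay as the last step left them, time stands still between calls to the robot, and variables do not carry over. Pictures are saved under pics/ and viewed, at most 10 in all, crops included, and the job is handed in when it is done.

```bash
mkdir -p pics
python3 - <<'E'
from station import bot
import cv2,pickle
d={}
for n in("scene","top"):
    f=bot.grab_frame(n);d[n]=f;cv2.imwrite(f"pics/{n}0.png",f["img"])
    print(n,f["K"],f["distortion"],f["rvec"],f["tvec"])
pickle.dump(d,open("f0.pkl","wb"))
s=bot.state();print(s, bot.tcp_to_grasp)
E
```

```text
scene [[485.63312346   0.         257.33348704]
 [  0.         485.63312346 200.63388875]
 [  0.           0.           1.        ]] [-0.14296162  0.          0.          0.          0.        ] [ 0.70840557  2.80855072 -0.81469758] [ 0.42050598 -0.09573959  1.54611496]
top [[351.77867254   0.         251.82111517]
 [  0.         351.77867254 189.35919541]
 [  0.           0.           1.        ]] [-0.08051024  0.          0.          0.          0.        ] [ 2.13776018 -2.16071701  0.15061409] [-0.05058143  0.46382781  0.87562773]
{'time_s': 0.1, 'qpos': array([-1.33599314e+00,  4.23759154e-01,  1.63059393e+00,  6.10423441e-06,
        1.08865365e+00, -1.89829302e-02]), 'qvel': array([-0.00021095, -0.00211715, -0.00180905,  0.00264106, -0.00016133,
        0.00130413]), 'joint_torque': array([-2.22743279e-04, -5.45612347e+01, -2.74324107e+01,  6.45711785e-02,
        1.88108470e-02, -3.95429652e-05]), 'position': array([ 0.1568371 , -0.60447405,  0.22199046]), 'tool_rot': array([ 9.91959804e-01,  1.26551361e-01, -7.34617178e-05, -7.03222128e-04]), 'wrist_force': array([1.86266113, 0.04927639, 0.77013499]), 'wrist_torque': array([0.0267203 , 0.00313181, 0.02295394]), 'grip_force': 0.0, 'grip_width': 0.08785323257238316} -0.0187
```

View pics/scene0.png

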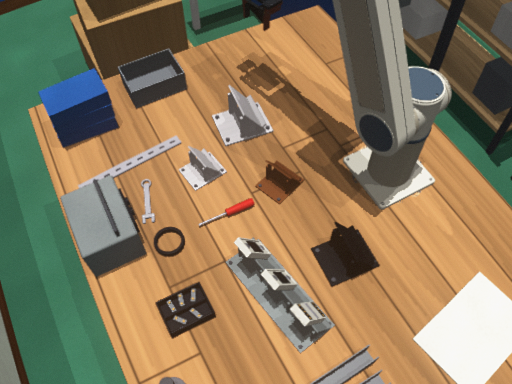

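View pics/top0.png

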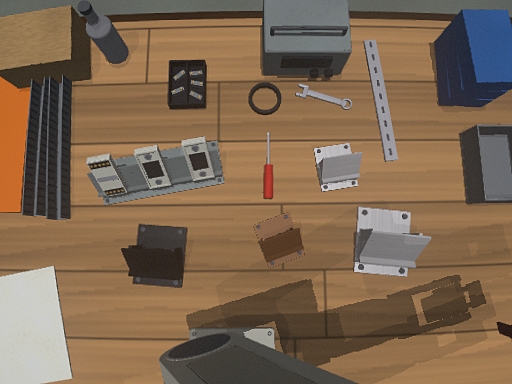

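Scene/top views: module_down is the left bay in the top view (107,175), with its strips and screws showing. The other two bays, at (152,167) and (199,158), show black windows. There are four possible stands in the top view: black (155,255), brown (278,240), large aluminium (390,240) and small aluminium (337,167). Neither black nor brown is wanted, so the smaller aluminium one at (337,167) fits. I'll confirm it in a crop.

```bash
cat > h.py <<'E'
import numpy as np,cv2,pickle
from scipy.spatial.transform import Rotation as R
def ray(f,p):
    u=cv2.undistortPoints(np.array([[p]],float),f["K"],np.array(f["distortion"]))[0,0]
    M=cv2.Rodrigues(np.array(f["rvec"]))[0];t=np.array(f["tvec"]).ravel()
    return -M.T@t, M.T@np.array([u[0],u[1],1])
def onz(f,p,z):
    c,d=ray(f,p);return c+d*(z-c[2])/d[2]
def tri(f,p,g,q):
    a,u=ray(f,p);b,v=ray(g,q)
    s=np.linalg.lstsq(np.c_[u,-v],b-a,rcond=None)[0]
    A=a+u*s[0];B=b+v*s[1];return (A+B)/2,np.linalg.norm(A-B)
def proj(f,P):
    return cv2.projectPoints(np.array(P,float).reshape(-1,1,3),np.array(f["rvec"]),np.array(f["tvec"]),f["K"],np.array(f["distortion"]))[0][:,0]
E
python3 - <<'E'
from h import *
d=pickle.load(open("f0.pkl","rb"))
t=d["top"]["img"];s=d["scene"]["img"]
c=lambda i,x,y,w,h,k:cv2.resize(i[y:y+h,x:x+w],None,fx=k,fy=k,interpolation=cv2.INTER_CUBIC)
a=np.hstack([c(t,80,125,150,85,2.66)[:226,:399],c(t,305,135,75,57,5.32)[:226,:399][:226]][:2]) if 0 else None
A=cv2.resize(t[130:210,80:230],(750,400)) 
im=np.zeros((600,800,3),np.uint8)
im[:300,:500]=cv2.resize(t[128:212,85:225],(500,300),interpolation=cv2.INTER_CUBIC)
im[:300,500:]=cv2.resize(t[135:195,308:368],(300,300),interpolation=cv2.INTER_CUBIC)
im[300:,:480]=cv2.resize(s[230:355,225:340][:115],(480,300),interpolation=cv2.INTER_CUBIC) if 0 else cv2.resize(s[230:350,220:340],(480,300),interpolation=cv2.INTER_CUBIC)
im[300:,500:]=cv2.resize(s[140:195,175:230],(300,300),interpolation=cv2.INTER_CUBIC)
cv2.imwrite("pics/crop1.png",im)
print("cams",ray(d["top"],(250,190))[0],ray(d["scene"],(250,190))[0])
E
```

```text
cams [ 0.33698104 -0.05449666  0.9316075 ] [0.79604062 0.60204102 1.25711127]
```

View pics/crop1.png

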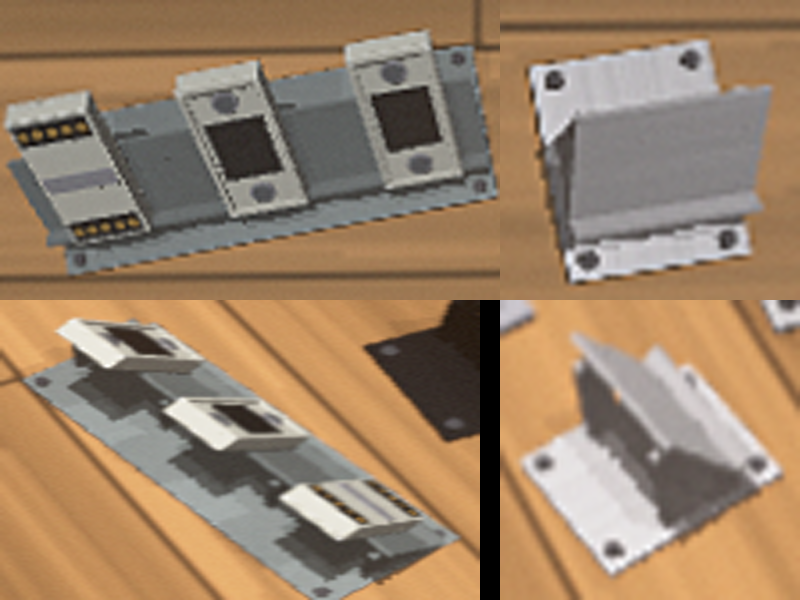

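Crop confirms it: module_down is the +y bay (back strips with brass screws). The small aluminium stand has its lip on the robot side, with its base screws sharp at about top (318.8,150.8), (346,146.8), (353.6,182.8), (325.6,187). Next I compute poses and check them with an overlay.

```bash
cat > pose.py <<'E'
from h import *
d=pickle.load(open("f0.pkl","rb"));T,S=d["top"],d["scene"]
def dark(f,p,r=2):
    g=255-cv2.cvtColor(f["img"],cv2.COLOR_BGR2GRAY).astype(float);x,y=map(int,np.round(p))
    w=g[y-r:y+r+1,x-r:x+r+1];w=np.clip(w-np.median(w),0,None);Y,X=np.mgrid[y-r:y+r+1,x-r:x+r+1]
    return (X*w).sum()/w.sum(),(Y*w).sum()/w.sum()
tp=[(318.4,150.4),(345.6,146.4),(353.2,182.4),(325.2,186.6)]
sp=[(182.6,169.5),(195,185.6),(221.8,169.7),(209.4,154.2)]
tp=[dark(T,p) for p in tp];sp=[dark(S,p) for p in sp]
rk=[(84+474/0+0,0)] if 0 else [(85+457/3.571-.4,128+57/3.571-.4),(85+480/3.571-.4,128+186/3.571-.4),(85+80/3.571-.4,128+260/3.571-.4)]
rk=[dark(T,p) for p in rk]
rs=[(220+42/4-.4,230+83/2.5-.4),(220+322/4-.4,230+292/2.5-.4)]
rs=[dark(S,p) for p in rs]
E
python3 - <<'E'
from pose import *
np.set_printoptions(precision=4,suppress=True)
print(tp,sp)
# order: top[0]=+x,+y  top1=+x,-y top2=-x,-y top3=-x,+y ; scene0=+x,-y? test by triangulation
for i,p in enumerate(tp):
    b=min(range(4),key=lambda j:np.linalg.norm(onz(T,p,.005)-onz(S,sp[j],.005)))
    P=onz(T,p,.005);print(i,b,P,onz(S,sp[b],.005),tri(T,p,S,sp[b]))
for p in rk: print("rack",onz(T,p,.005))
for p in rs: print("racks",onz(S,p,.005))
E
```

```text
[(np.float64(318.23930481283423), np.float64(150.8168449197861)), (np.float64(345.36030534351147), np.float64(146.5328244274809)), (np.float64(352.82940360610263), np.float64(182.43273231622746)), (np.float64(325.2417910447761), np.float64(186.62388059701493))] [(np.float64(182.51596638655462), np.float64(169.43361344537814)), (np.float64(195.3013698630137), np.float64(185.4931506849315)), (np.float64(221.48233215547702), np.float64(169.8321554770318)), (np.float64(209.62645914396887), np.float64(153.7704280155642))]
0 1 [ 0.5707 -0.2368  0.005 ] [ 0.569  -0.2386  0.005 ] (array([ 0.5697, -0.236 ,  0.0089]), np.float64(9.036834950298195e-05))
1 0 [ 0.5822 -0.3117  0.005 ] [ 0.5796 -0.3148  0.005 ] (array([ 0.5806, -0.31  ,  0.0114]), np.float64(0.00020412450769601638))
2 3 [ 0.483 -0.327  0.005] [ 0.4763 -0.3304  0.005 ] (array([ 0.4802, -0.3225,  0.017 ]), np.float64(0.002468271756326991))
3 2 [ 0.4724 -0.2518  0.005 ] [ 0.4706 -0.2537  0.005 ] (array([ 0.4717, -0.2509,  0.0093]), np.float64(0.00011843102464706998))
rack [0.5924 0.0489 0.005 ]
rack [0.4939 0.0314 0.005 ]
rack [0.4417 0.3333 0.005 ]
racks [0.5907 0.0482 0.005 ]
racks [0.539  0.3499 0.005 ]
```

```bash
cat >> pose.py <<'E'
def fr(x,y,yaw):
    M=np.eye(4);M[:3,:3]=R.from_euler('z',yaw,degrees=True).as_matrix();M[:3,3]=x,y,0;return M
rack=fr(.5164,.1908,9.85);stand=fr(.526,-.283,8.7)
c5,s5=np.cos(np.radians(55)),np.sin(np.radians(55));u=np.array([c5,0,s5]);n=np.array([-s5,0,c5]);yv=np.array([0,1.,0])
def w(M,p): return M[:3,:3]@p+M[:3,3]
def mod(M,y): 
    c=np.array([-.004,y,.085]);return [w(M,c+n*.010+a*.06*u+b*.028*yv) for a,b in((1,1),(1,-1),(-1,-1),(-1,1))]
E
python3 - <<'E'
from pose import *
np.set_printoptions(precision=4,suppress=True)
im={}
for nm,f in(("t",T),("s",S)):
    k=4;g=cv2.resize(f["img"],None,fx=k,fy=k,interpolation=cv2.INTER_CUBIC)
    for M,y,col in((rack,.115,(0,0,255)),(rack,0,(0,255,0)),(rack,-.115,(0,255,0)),(stand,0,(0,0,255))):
        q=(proj(f,mod(M,y))+.5)*k-.5;cv2.polylines(g,[q.round().astype(int)],True,col,1)
    im[nm]=g
o=np.zeros((600,800,3),np.uint8)
o[:340,:560]=im["t"][128*4:213*4,85*4:225*4]
o[:280,560:]=im["t"][130*4:200*4,308*4:368*4]
o[340:600,:480]=cv2.resize(im["s"][230*4:360*4,220*4:340*4],(480,520))[:260] if 0 else im["s"][285*4:350*4,220*4:340*4]
o[340:600,480:800]=im["s"][135*4:200*4,160*4:240*4]
cv2.imwrite("pics/ov.png",o)
print(w(rack,np.array([-.004,.115,.085])),w(stand,np.array([-.004,0,.085])))
E
```

```text
[0.4928 0.3034 0.085 ] [ 0.522  -0.2836  0.085 ]
```

View pics/ov.png

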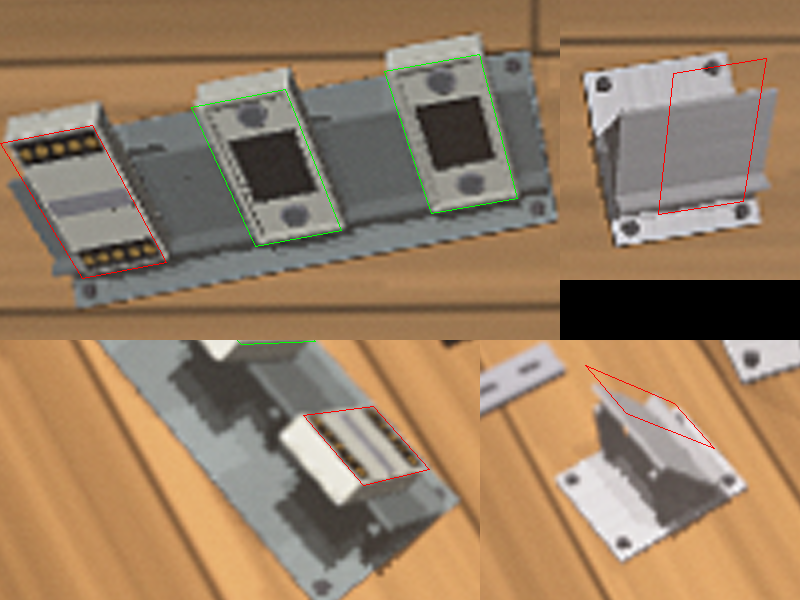

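The rack boxes sit on all three modules within about 1 px, and the stand's seat box lies centred on its board between (322,191) and (358,185). So module_down's centre is at about (0.493, 0.303, 0.085) and the seat at about (0.522, -0.284, 0.085). Now I plan the moves.

```bash
cat > mv.py <<'E'
from pose import *
from station import bot
np.set_printoptions(precision=3,suppress=True)
def tilt(M,flip,deg=35):
    a=np.radians(deg);z=M[:3,:3]@np.array([-np.sin(a),0,-np.cos(a)]);y=M[:3,:3]@yv*(-1 if flip else 1)
    return np.c_[np.cross(y,z),y,z]
def rows(p,Q,p0=None,Q0=None):
    s=bot.state()
    p0=s["position"] if p0 is None else p0;Q0=R.from_quat(s["tool_rot"]).as_matrix() if Q0 is None else Q0
    print("shift",Q0.T@(p-p0)/.03,"turn",np.degrees(R.from_matrix(Q0.T@Q).as_rotvec())/5)
    return p,Q
def at(M,y,s,nn=0): return w(M,np.array([-.004,y,.085])+u*s+n*nn)
down=lambda yaw:np.c_[np.cross([np.cos(yaw),np.sin(yaw),0],[0,0,-1]),[np.cos(yaw),np.sin(yaw),0],[0,0,-1.]]
E
python3 - <<'E'
from mv import *
a=rows(np.array([.42,-.28,.38]),down(np.radians(-15)))
b=rows(np.array([.58,.10,.36]),tilt(fr(0,0,-45),0,17),*a)
c=rows(at(rack,.115,.108),tilt(rack,0),*b)
E
```

```text
shift [11.207 -8.274 -5.255] turn [ -0.014  -0.009 -12.092]
shift [13.615  1.873  0.667] turn [  1.78    3.083 -11.909]
shift [3.596 4.427 7.601] turn [ 4.828  3.32  -9.898]
```

```bash
R="[[11.2,-8.3,-5.25],[0,0,-12]]"; python3 -m pendant '[[[11.2,-8.3,-5.25],[0,0,-12]],[[11.2,-8.3,-5.25],[0,0,-12]],[[11.2,-8.3,-5.25],[0,0,-12]],[[11.2,-8.3,-5.25],[0,0,-12]],[[11.2,-8.3,-5.25],[0,0,-12]],[[11.2,-8.3,-5.25],[0,0,-12]],[[11.2,-8.3,-5.25],[0,0,-12]],[[11.2,-8.3,-5.25],[0,0,-12]],[[11.2,-8.3,-5.25],[0,0,-12]],[[11.2,-8.3,-5.25],[0,0,-12]]]' 1
python3 - <<'E'
from mv import *
print(bot.state()["qpos"],bot.state()["position"])
b=rows(np.array([.56,.10,.36]),down(np.radians(45)))
E
```

```text
time_s: 1.1
position: [0.4229, -0.2766, 0.3824]
tool_rot: [0.794, 0.608, 0.001, 0.002]
wrist_force: [0.1, -0.1, -0.5]
grip_width: 0.088
grip_force: 0.0
[-0.604  0.085  1.706  0.001  1.347 -0.339] [ 0.423 -0.277  0.382]
shift [13.311  1.126  0.751] turn [  0.042   0.024 -12.033]
```

```bash
python3 -m pendant '[[[13.3,1.1,0.75],[0,0,-12]],[[13.3,1.1,0.75],[0,0,-12]],[[13.3,1.1,0.75],[0,0,-12]],[[13.3,1.1,0.75],[0,0,-12]],[[13.3,1.1,0.75],[0,0,-12]],[[13.3,1.1,0.75],[0,0,-12]],[[13.3,1.1,0.75],[0,0,-12]],[[13.3,1.1,0.75],[0,0,-12]],[[13.3,1.1,0.75],[0,0,-12]],[[13.3,1.1,0.75],[0,0,-12]]]'
python3 - <<'E'
from mv import *
print(bot.state()["qpos"],bot.state()["position"])
rows(at(rack,.115,.128),tilt(rack,0))
E
```

```text
time_s: 2.1
position: [0.5575, 0.0965, 0.3565]
tool_rot: [0.386, 0.923, -0.001, -0.001]
wrist_force: [0.5, 0.5, 0.9]
grip_width: 0.0877
grip_force: 0.0
[ 0.151  0.209  1.617 -0.     1.318 -0.628] [0.558 0.097 0.357]
shift [5.022 5.332 5.549] turn [  3.353   6.423 -10.689]
```

```bash
python3 -m pendant '[[[5,5.3,3],[3.35,6.4,-10.7]],[[5,5.3,3],[3.35,6.4,-10.7]],[[5,5.3,3],[3.35,6.4,-10.7]],[[5,5.3,3],[3.35,6.4,-10.7]],[[5,5.3,3],[3.35,6.4,-10.7]],[[5,5.3,3],[3.35,6.4,-10.7]],[[5,5.3,5.5],[3.35,6.4,-10.7]],[[5,5.3,5.5],[3.35,6.4,-10.7]],[[5,5.3,5.5],[3.35,6.4,-10.7]],[[5,5.3,5.5],[3.35,6.4,-10.7]]]'
python3 - <<'E'
from mv import *
s=bot.state();print(s["qpos"],s["position"])
f=bot.grab_frame("wrist");cv2.imwrite("pics/w1.png",f["img"]);pickle.dump((s,f),open("w1.pkl","wb"))
rows(at(rack,.115,.108),tilt(rack,0))
E
```

```text
time_s: 3.1
position: [0.5664, 0.3132, 0.1929]
tool_rot: [-0.08, 0.951, -0.025, -0.298]
wrist_force: [0.3, 0.2, 0.4]
grip_width: 0.0878
grip_force: 0.0
[ 0.419  0.791  1.183  0.144  1.759 -1.335] [0.566 0.313 0.193]
shift [-0.044  0.084  0.818] turn [ 0.026  0.075 -0.039]
```

View pics/w1.png

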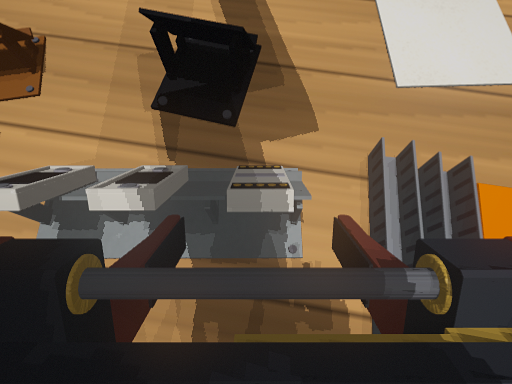

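The wrist view shows module_down's upper end at pixels (229,190)-(295,211), between the open fingers with tips at about (183,225) and (338,225). I'll compare that with the prediction.

Run:
```python
from mv import *
s,f=pickle.load(open("w1.pkl","rb"))
W=np.eye(4);W[:3,:3]=R.from_quat(s["tool_rot"]).as_matrix();W[:3,3]=s["position"]
C=np.linalg.inv(W@f["T_tool_cam"]);g=dict(f,rvec=cv2.Rodrigues(C[:3,:3])[0],tvec=C[:3,3])
print(proj(g,[w(rack,np.array([-.004,.115,.085])+u*.06+n*a+b*yv) for a in(.01,-.01) for b in(.028,-.028)]))
# white end-face mask
hsv=cv2.cvtColor(f["img"],cv2.COLOR_BGR2HSV);m=((hsv[...,1]<45)&(hsv[...,2]>150)).astype(np.uint8)
m[:, :215]=0;m[:,310:]=0;m[:160]=0;m[230:]=0
for r in(193,197,201,205,208):
    c=np.where(m[r])[0];print(r,c.min(),c.max())
for cc in(240,262,285):
    c=np.where(m[:,cc])[0];print("col",cc,c)
```

```text
[[295.672 189.339]
 [227.682 189.567]
 [294.995 212.41 ]
 [228.384 212.633]]
193 286 293
197 288 293
201 287 293
205 289 293
208 289 293
col 240 []
col 262 []
col 285 [173 174 175 176 177 178 179 180 181]
```

The prediction (228–295, 189–212) matches within a pixel. Advancing down the slope and closing.

```bash
python3 -m pendant '[[[-0.04,0.08,0.8],[0,0.08,0]],[[-0.04,0.08,1.6],[0,0.08,0]],[[-0.04,0.08,2.4],[0,0.08,0]],[[-0.04,0.08,3.0],[0,0.08,0]],[[-0.04,0.08,3.5],[0,0.08,0]],[[-0.04,0.08,3.8],[0,0.08,0]],[[-0.04,0.08,3.8],[0,0.08,0]],[[-0.04,0.08,3.8],[0,0.08,0]]]'
python3 -m pendant '[[[0,0,0],[0,0,0]],[[0,0,0],[0,0,0]],[[0,0,0],[0,0,0]],[[0,0,0],[0,0,0]],[[0,0,0],[0,0,0]],[[0,0,0],[0,0,0]],[[0,0,0],[0,0,0]],[[0,0,0],[0,0,0]]]' -1
python3 - <<'E'
from mv import *
rows(at(rack,.115,.018),tilt(rack,0))
E
```

```text
time_s: 3.95
position: [0.5033, 0.3063, 0.0994]
tool_rot: [-0.081, 0.95, -0.025, -0.3]
wrist_force: [0.1, 0.1, 0.2]
grip_width: 0.0877
grip_force: 0.0
time_s: 4.75
position: [0.5026, 0.306, 0.0984]
tool_rot: [-0.081, 0.95, -0.026, -0.301]
wrist_force: [1.4, -1.2, 1.2]
grip_width: 0.0561
grip_force: 29.8
shift [ 0.02  -0.028 -0.041] turn [ 0.004 -0.031 -0.009]
```

```bash
python3 -m pendant '[[[0.1,0,-0.3],[0,0,0]],[[0.2,0,-0.8],[0,0,0]],[[0.3,0,-1.5],[0,0,0]],[[0.5,0,-2.3],[0,0,0]],[[0.7,0,-3.2],[0,0,0]],[[1,0,-4.1],[0,0,0]],[[1.5,0,-5],[0,0,0]],[[2.2,0,-5.7],[0,0,0]],[[3,0,-6.3],[0,0,0]],[[3,0,-6.3],[0,0,0]]]'
python3 - <<'E'
from mv import *
s=bot.state();print(s["qpos"],s["position"])
Q=R.from_quat(s["tool_rot"]).as_matrix()
a=rows(np.array([.56,.03,.34]),Q@R.from_euler('z',88,degrees=True).as_matrix())
b=rows(at(stand,0,.017+.15,.012),tilt(stand,1),*a)
E
```

```text
time_s: 5.75
position: [0.5383, 0.313, 0.3102]
tool_rot: [-0.082, 0.951, -0.024, -0.297]
wrist_force: [0.5, 0.3, -1.4]
grip_width: 0.0564
grip_force: 29.8
[ 0.433  0.649  1.175  0.159  1.903 -1.303] [0.538 0.313 0.31 ]
shift [ 1.317 -9.414 -0.325] turn [-0.   0.  17.6]
shift [-10.213   1.608   3.121] turn [ 0.123  0.041 18.601]
```

```bash
python3 -m pendant '[[[0.05,-0.4,0],[0,0,0.8]],[[0.15,-1.2,0],[0,0,2.2]],[[0.3,-2.2,0],[0,0,3.8]],[[0.4,-3.3,-0.1],[0,0,5.4]],[[0.6,-4.4,-0.1],[0,0,7]],[[0.7,-5.5,-0.2],[0,0,8.6]],[[0.9,-6.6,-0.2],[0,0,10.2]],[[1,-7.7,-0.3],[0,0,11.8]],[[1.1,-8.6,-0.3],[0,0,13.4]],[[1.2,-9.4,-0.3],[0,0,15]]]'
python3 - <<'E'
from mv import *
s=bot.state();print(s["qpos"],s["position"])
rows(at(stand,0,.017+.15,.020),tilt(stand,1))
E
```

```text
time_s: 6.75
position: [0.5615, 0.0286, 0.3323]
tool_rot: [0.516, 0.801, -0.204, -0.223]
wrist_force: [-0.8, -0.2, -1.7]
grip_width: 0.0561
grip_force: 29.8
[ 0.063  0.55   1.298 -0.065  1.905 -0.365] [0.562 0.029 0.332]
shift [-10.149  -1.042   2.935] turn [ 0.05   0.136 21.108]
```

```bash
python3 -m pendant '[[[-0.8,-0.1,0.1],[0,0,1.6]],[[-1.8,-0.2,0.2],[0,0,3.2]],[[-2.8,-0.3,0.4],[0,0,4.8]],[[-3.9,-0.4,0.6],[0,0,6.4]],[[-5,-0.5,0.9],[0,0.1,8]],[[-6.1,-0.6,1.2],[0,0.1,9.6]],[[-7.2,-0.7,1.5],[0,0.1,11.2]],[[-8.2,-0.8,1.8],[0,0.1,12.8]],[[-9,-0.9,2.2],[0,0.1,14.4]],[[-9.6,-1,2.5],[0,0.1,16]]]'
python3 - <<'E'
from mv import *
s=bot.state();print(s["qpos"],s["position"])
rows(at(stand,0,.017+.15,.020),tilt(stand,1))
E
```

```text
time_s: 7.75
position: [0.6038, -0.2543, 0.2434]
tool_rot: [0.911, 0.281, -0.298, -0.043]
wrist_force: [-0.4, 0.3, -1.9]
grip_width: 0.0564
grip_force: 29.8
[-0.298  0.738  1.166 -0.261  1.792  0.69 ] [ 0.604 -0.254  0.243]
shift [-0.208  0.513  0.389] turn [0.025 0.015 5.111]
```

```bash
python3 -m pendant '[[[-0.1,0.2,0.1],[0,0,1.5]],[[-0.2,0.4,0.2],[0,0,3]],[[-0.2,0.5,0.3],[0,0,4.5]],[[-0.2,0.5,0.4],[0,0,5.1]],[[-0.2,0.5,0.4],[0,0,5.1]],[[-0.2,0.5,0.4],[0,0,5.1]],[[-0.2,0.5,0.4],[0,0,5.1]]]'
python3 - <<'E'
from mv import *
s=bot.state();print(s["qpos"],s["position"])
rows(at(stand,0,.017+.15,.020),tilt(stand,1))
ft=bot.grab_frame("top");s=bot.state();f=bot.grab_frame("wrist");g=bot.grab_frame("scene")
pickle.dump((s,f,ft,g),open("w2.pkl","wb"))
o=np.hstack([cv2.resize(f["img"],(400,300)),cv2.resize(ft["img"][100:220,280:440],(400,300))])
o=np.vstack([o,np.hstack([cv2.resize(g["img"][90:210,140:300],(400,300)),np.zeros((300,400,3),np.uint8)])])
cv2.imwrite("pics/w2.png",o)
E
```

```text
time_s: 8.45
position: [0.6009, -0.2694, 0.2346]
tool_rot: [0.951, 0.077, -0.3, 0.023]
wrist_force: [-0.6, -0.7, -1.3]
grip_width: 0.0565
grip_force: 29.8
[-0.316  0.747  1.169 -0.271  1.775  1.113] [ 0.601 -0.269  0.235]
shift [0.006 0.069 0.051] turn [ 0.042 -0.005  0.097]
```

View pics/w2.png

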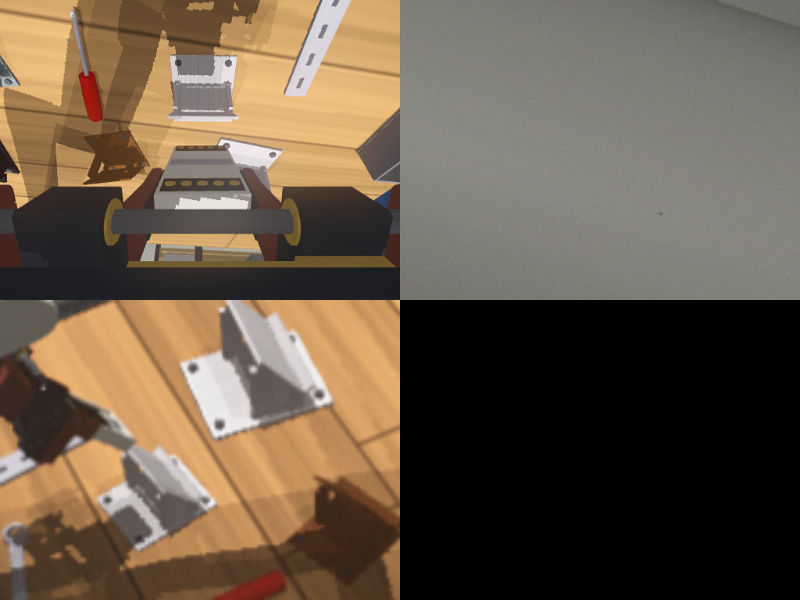

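The wrist view shows the module held straight, terminals visible on its under side, with the small stand ahead at full-res (260,115), base screws at about (228,80) and (294,80). I'll refine the stand pose from this view.

Run:
```python
from mv import *
s,f,ft,g0=pickle.load(open("w2.pkl","rb"))
W=np.eye(4);W[:3,:3]=R.from_quat(s["tool_rot"]).as_matrix();W[:3,3]=s["position"]
C=np.linalg.inv(W@f["T_tool_cam"]);g=dict(f,rvec=cv2.Rodrigues(C[:3,:3])[0],tvec=C[:3,3])
print("screws",proj(g,[w(stand,np.array([a,b,.006])) for a,b in((.05,.038),(.05,-.038))]))
print("seen",[onz(g,dark(g,p,4),.006) for p in((228,80),(294,80))],[dark(g,p,4) for p in((228,80),(294,80))])
print("lip",proj(g,[w(stand,np.array([-.004,b,.085])-u*.06+n*k) for b in(.05,-.05) for k in (-.01,.002)]))
# module end face as held
P=s["position"];Q=W[:3,:3]
print("held end",proj(g,[P+Q@np.array([a,b,-.0432]) for a in(.01,-.01) for b in(.028,-.028)]))
k=2.5;cv2.imwrite("pics/w3.png",cv2.resize(f["img"][60:280,130:390],(780,600),interpolation=cv2.INTER_CUBIC)[:600,:780])
```

```text
screws [[227.91   78.392]
 [292.531  79.049]]
seen [array([ 0.567, -0.238,  0.006]), array([ 0.58 , -0.312,  0.006])] [(np.float64(227.6728971962617), np.float64(80.33644859813084)), (np.float64(291.757299270073), np.float64(79.7007299270073))]
lip [[221.77  144.521]
 [221.965 153.559]
 [296.963 145.166]
 [296.594 154.184]]
held end [[321.983 247.584]
 [195.539 247.544]
 [319.614 287.662]
 [197.807 287.646]]
```

View pics/w3.png

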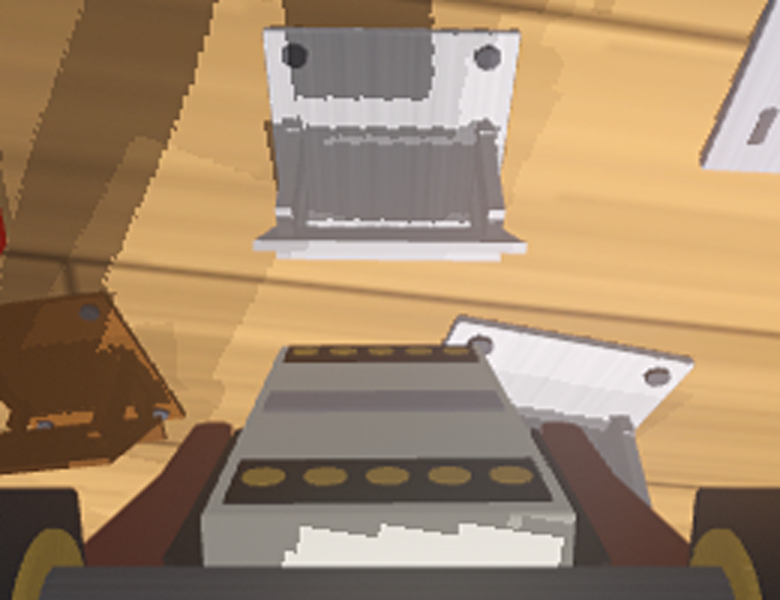

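```bash
sed -i 's/stand=fr(.526,/stand=fr(.525,/' pose.py
python3 - <<'E'
from mv import *
rows(at(stand,0,.165,.007),tilt(stand,1))
rows(at(stand,0,.020,.007),tilt(stand,1))
E
```

```text
shift [0.418 0.067 0.144] turn [ 0.044 -0.008  0.088]
shift [0.415 0.048 4.977] turn [ 0.044 -0.008  0.088]
```

```bash
python3 -m pendant '[[[0.2,0.05,0.2],[0,0,0.1]],[[0.42,0.05,0.6],[0,0,0.1]],[[0.42,0.05,1.3],[0,0,0.1]],[[0.42,0.05,2],[0,0,0.1]],[[0.42,0.05,2.7],[0,0,0.1]],[[0.42,0.05,3.4],[0,0,0.1]],[[0.42,0.05,4],[0,0,0.1]],[[0.42,0.05,4.5],[0,0,0.1]],[[0.42,0.05,4.8],[0,0,0.1]],[[0.42,0.05,4.8],[0,0,0.1]]]'
python3 - <<'E'
from mv import *
print(bot.state()["wrist_torque"])
rows(at(stand,0,.020,.007),tilt(stand,1))
g=bot.grab_frame("scene");cv2.imwrite("pics/s4.png",cv2.resize(g["img"][120:210,150:270],(800,600),interpolation=cv2.INTER_CUBIC))
E
```

```text
time_s: 9.6
position: [0.5285, -0.2822, 0.1083]
tool_rot: [0.951, 0.072, -0.301, 0.024]
wrist_force: [-0.1, 0.4, -1.1]
grip_width: 0.0566
grip_force: 29.8
[ 0.108 -0.407 -0.035]
shift [0.006 0.007 0.115] turn [ 0.028  0.019 -0.015]
```

View pics/s4.png

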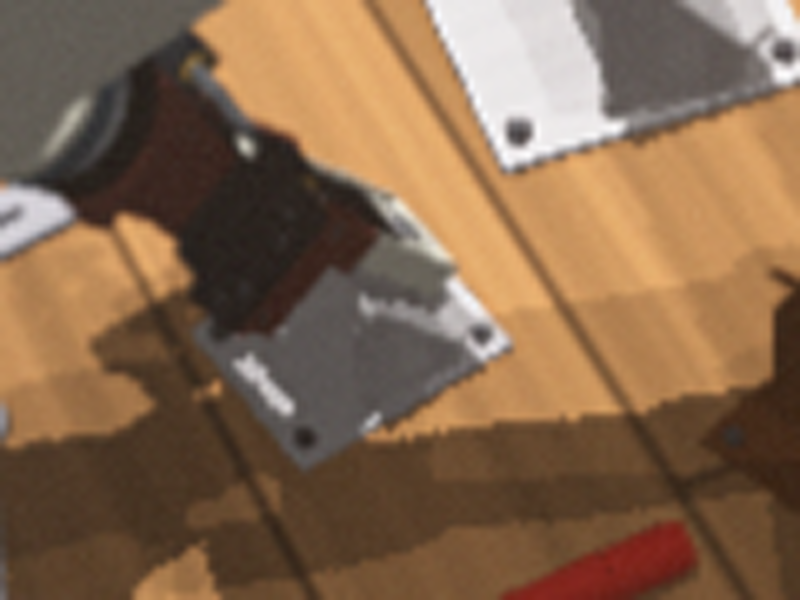

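The module lies in front of the stand's board at crop (410,270), with no contact yet. Moving gently onto the board.

```bash
python3 -m pendant '[[[0.06,0,0],[0,0,0]],[[0.12,0,0],[0,0,0]],[[0.17,0,0],[0,0,0]],[[0.17,0,0],[0,0,0]]]'
python3 -m pendant '[[[0.03,0,0],[0,0,0]],[[0.06,0,0],[0,0,0]],[[0.06,0,0],[0,0,0]]]'
```

```text
time_s: 10.05
position: [0.5343, -0.2817, 0.1068]
tool_rot: [0.951, 0.072, -0.299, 0.025]
wrist_force: [-0.6, 0.1, -1.4]
grip_width: 0.0561
grip_force: 29.8
time_s: 10.35
position: [0.5346, -0.2817, 0.1062]
tool_rot: [0.951, 0.072, -0.3, 0.025]
wrist_force: [-3.5, -0.2, 4.5]
grip_width: 0.0561
grip_force: 29.8
```

Board contact (about 5 N along the normal). Now down to the lip.

```bash
python3 -m pendant '[[[-0.01,0,0.04],[0,0,0]],[[-0.01,0,0.08],[0,0,0]],[[-0.01,0,0.11],[0,0,0]],[[-0.01,0,0.11],[0,0,0]]]'
python3 -m pendant '[[[0,0,0.03],[0,0,0]],[[0,0,0.06],[0,0,0]],[[0,0,0.06],[0,0,0]]]'
python3 - <<'E'
from mv import *
rows(at(stand,0,.017,0),tilt(stand,1))
E
```

```text
time_s: 10.75
position: [0.5326, -0.2821, 0.1032]
tool_rot: [0.951, 0.072, -0.3, 0.025]
wrist_force: [-4.6, -1.4, 4.9]
grip_width: 0.0565
grip_force: 29.8
time_s: 11.05
position: [0.5315, -0.2822, 0.1018]
tool_rot: [0.951, 0.072, -0.3, 0.025]
wrist_force: [-4.4, -0.7, 5.1]
grip_width: 0.0562
grip_force: 29.8
shift [ 0.032 -0.008  0.093] turn [ 0.041  0.01  -0.02 ]
```

```bash
python3 -m pendant '[[[0,0,0.03],[0,0,0]],[[0,0,0.05],[0,0,0]],[[0,0,0.05],[0,0,0]]]'
python3 -m pendant '[[[0,0,0.02],[0,0,0]],[[0,0,0.04],[0,0,0]],[[0,0,0.04],[0,0,0]]]'
```

```text
time_s: 11.35
position: [0.5307, -0.2824, 0.1006]
tool_rot: [0.951, 0.072, -0.3, 0.025]
wrist_force: [-5.7, -1.2, 5.3]
grip_width: 0.0564
grip_force: 29.8
time_s: 11.65
position: [0.53, -0.2825, 0.0997]
tool_rot: [0.951, 0.072, -0.3, 0.025]
wrist_force: [-5.5, -0.6, 5.7]
grip_width: 0.0567
grip_force: 29.8
```

```bash
python3 -m pendant '[[[0,0,0.02],[0,0,0]],[[0,0,0.04],[0,0,0]],[[0,0,0.04],[0,0,0]]]'
python3 -m pendant '[[[0,0,0.02],[0,0,0]],[[0,0,0.04],[0,0,0]],[[0,0,0.04],[0,0,0]]]'
```

```text
time_s: 11.95
position: [0.5298, -0.2824, 0.0993]
tool_rot: [0.951, 0.072, -0.3, 0.025]
wrist_force: [-4.3, 1.5, 10.2]
grip_width: 0.0559
grip_force: 29.9
time_s: 12.25
position: [0.5296, -0.2823, 0.0991]
tool_rot: [0.951, 0.072, -0.299, 0.025]
wrist_force: [-2.1, 2.0, 13.7]
grip_width: 0.0558
grip_force: 29.9
```

Lip contact. Releasing (the narrow side clearance opens evenly), then backing off straight up the slope.

```bash
python3 -m pendant '[[[0,0,-0.03],[0,0,0]],[[0,0,-0.03],[0,0,0]],[[0,0,-0.03],[0,0,0]],[[0,0,-0.03],[0,0,0]],[[0,0,-0.03],[0,0,0]],[[0,0,-0.03],[0,0,0]],[[0,0,-0.03],[0,0,0]],[[0,0,-0.03],[0,0,0]]]' 1
python3 -m pendant '[[[0,0,-0.2],[0,0,0]],[[0,0,-0.6],[0,0,0]],[[0,0,-1.2],[0,0,0]],[[0,0,-2],[0,0,0]],[[0,0,-3],[0,0,0]],[[0,0,-4],[0,0,0]],[[0,0,-5],[0,0,0]],[[0,0,-5.5],[0,0,0]],[[0,0,-6],[0,0,0]],[[0,0,-6],[0,0,0]]]'
python3 - <<'E'
from mv import *
s=bot.state();f=bot.grab_frame("wrist");g=bot.grab_frame("scene")
W=np.eye(4);W[:3,:3]=R.from_quat(s["tool_rot"]).as_matrix();W[:3,3]=s["position"]
C=np.linalg.inv(W@f["T_tool_cam"]);h=dict(f,rvec=cv2.Rodrigues(C[:3,:3])[0],tvec=C[:3,3])
out=[]
for F,(x,y) in((h,(190,60)),(g,(150,120))):
    k=3;im=cv2.resize(F["img"],None,fx=k,fy=k,interpolation=cv2.INTER_CUBIC)
    c=np.array([-.004,0,.085])
    q=[w(stand,c+n*.01+a*.06*u+b*.028*yv) for a,b in((1,1),(1,-1),(-1,-1),(-1,1))]
    e=[w(stand,c+a*.01*n+.06*u+b*.028*yv) for a,b in((1,1),(1,-1),(-1,-1),(-1,1))]
    for z,col in((q,(0,0,255)),(e,(0,255,0))):cv2.polylines(im,[((proj(F,z)+.5)*k).round().astype(int)],True,col,1)
    out.append(im[y*k:y*k+450,x*k:x*k+399])
cv2.imwrite("pics/end.png",np.hstack(out))
E
```

```text
time_s: 13.05
position: [0.5298, -0.2825, 0.0981]
tool_rot: [0.951, 0.072, -0.299, 0.025]
wrist_force: [-0.3, -0.1, 0.5]
grip_width: 0.0881
grip_force: 0.0
time_s: 14.05
position: [0.6337, -0.266, 0.2483]
tool_rot: [0.952, 0.072, -0.297, 0.026]
wrist_force: [0.2, 1.0, 0.7]
grip_width: 0.0877
grip_force: 0.0
```

View pics/end.png

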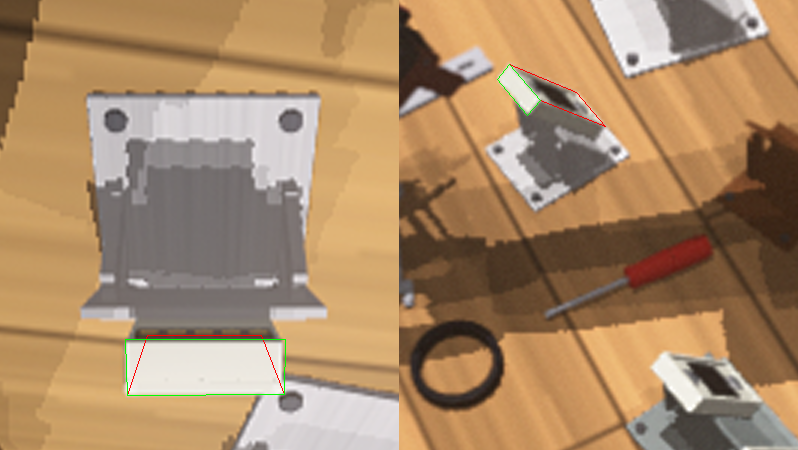

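The end view shows the module face up on the small stand. Its upper end sits on the predicted box at (127–284, 340–394) and is centred on the board (82–327). Handing in.

```bash
python3 -c "
from station import bot
print(bot.hand_in())"
```

```text
the job is handed in; nothing more can be done
None
```

The face-down module is now face up on the small aluminium stand, resting on its lip and centred to within about 1 mm; I handed the job in at about 14 s, without touching the other two modules.

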